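Level the disc sander's work table

TASK

Lift the spirit level off the turntable and lay it, vial up, along the middle of the sander's shelf, between the sanding disc and the knob, and let go. Turn the bar knob of the levelling foot until the bubble sits centred between its marks, then press the level down onto the shelf with the fingertips, with a steady, moderate push, and finish while still pressing, the bubble centred. Do not drop the level, knock anything off the turntable or disturb the other things on the bench.

Things in the scene. Friction and masses are not known exactly. Their poses are not given: they have to be found in the camera images.
- level: Pocket spirit level, a plain aluminium bar 160 (its x) x 28 (y) x 36 (z) mm, 0.2 to 0.33 kg, a green vial let into the middle of its top; starts vial up on the turntable. Origin: centre of its underside. The same either way round. The sides are flat and can be gripped anywhere across the 28 mm; the top is flat to press on.
- bubble (a joint): Place of the white bubble (14 mm long) in the level's vial, m along the level's +x from the middle; 0 is centred, and within +-0.003 the bubble lies between the two black rings of the vial. The bubble runs to the higher end, about 0.6 m per radian of tilt, and takes about 1.5 s to settle.
- turntable: Round wooden turntable, 270 mm diameter, top 30 mm above the bench, spinning freely about its upright axis. Origin: centre of its underside on the bench. It carries the level, a jar and a wood puck.
- shelf: Aluminium shelf (work table) of a bench disc sander: plate 150 (x) x 300 (y) x 12 mm. Origin on its hinge axis (its x) under the edge next to the disc; +y runs away from the disc to the levelling foot. Its top is 14 mm above the origin, 85 above the bench when level. It starts 3 to 6 mm low at the foot. Disc and motor rise to 195 mm above the bench, their face 29 mm before the hinge.
- shelf_spot (a point): The middle of the place for the level: on the shelf's top surface, on its middle line, 110 mm from the hinge and 150 mm from the knob's axis. z is the shelf's normal, y runs along the shelf to the knob. The level goes here with its length along y.
- knob_grip (a point): Grip point of the black bar knob on the levelling foot, on its upright axis 260 mm from the hinge. Bar 56 (x) x 14 (y) mm, 103 to 129 mm above the bench; the point is at 117; grip across y. Clockwise from above raises the shelf's foot end, 12 mm a turn (bubble about 4.4 mm per rad); the knob does not rise. Friction 0.08 N m: it stays as left, even under a push on the shelf.
- jar: Bystander: small glass jar with a steel cap, 44 mm diameter, 55 high, standing on the turntable.
- puck: Bystander: round wood puck, 40 mm diameter, 30 high, standing on the turntable.
- glue: Bystander: white plastic glue bottle, 54 mm diameter, 150 high, on the bench.
- tape: Bystander: grey tape measure, 65 x 35 x 60 mm, on the bench.
- driver: Bystander: screwdriver, lying, on the bench.
- block: Bystander: wood block, 50 x 90 x 45 mm, on the bench.
Things that resemble listed ones, but are neither listed nor needed, are in the scene too. Leave any orange look-alike of the level alone.

How it is judged:
By the outcome, as a careful person would: the job done as asked, in the order asked, and still so for the second after the job is handed in, while the arm keeps its last pose, push and grip.
It also fails if it takes over 72 s, if anything falls off the work surface, if the arm or the gripper's body presses on something with over 40 N, if the wrist force passes 120 N, or if a joint passes its speed limit or range.

ROBOT

A 7-joint arm with a two-finger parallel gripper is mounted at the origin on the work surface. World frame = base frame: x ahead of the robot, y to its left, z up, the work surface at z = 0. Lengths are in m, angles in rad, forces in N, time in s.
With the tool pointing down it reaches from about 0.4 to 0.85 m from the base axis. Payload 10.4 kg.
Tool frame: the origin (TCP) lies at the centre of the arm's flange, where the gripper is bolted on; the fingertips stand 182 mm ahead of it and the grasp point (between the pads) lies r.grasp_offset ahead of it (r.grasp_offset is the distance from the TCP to the grasp point, in m); z points along the fingers, y is the line along which they close (so a half turn about z gives the same grasp; the last joint's range is limited). The gripper opens to 87 mm and grips with 3 to 60 N. Pads are 19 mm wide; open, the fingers measure 117 mm over their backs; the gripper's body (75 mm by 190 mm) begins 51 mm behind the grasp point.
Start: joints at [1.147, 0.332, -0.065, 1.46, 0.022, 1.35, -0.088], TCP at [0.244, -0.575, 0.405] pointing down, gripper open.
Joint ranges: [-2.6, 2.6], [-0.5, 2.12], [-1.47, 1.34], [0.16, 2.42], [-1.27, 4.41], [0.06, 2.06], [-2.6, 2.6]. Speed limits (rad/s): [2.22, 2.22, 2.79, 2.79, 3.14, 3.14, 3.14].

INTERFACE

Orientations are given as a unit quaternion [x, y, z, w].
In Python, from bench import status, vision, job, spotter, r gives the robot as it stands. The module is installed in compiled form; this text tells all that it offers.
- The arm moves only by the tool play_rows, never from a script. Its argument "series" is a list of rows, each a list of 6 numbers: the shift along the tool's x, y, z each as a share of 150 mm, from -1 to 1, then the turn, a rotation vector about the tool's x, y, z each as a share of 30 degrees, from -1 to 1. In form: [[x, y, z, ax, ay, az], ...]. A call has 1 to 5 rows; each row is the pose to reach, as a shift and turn from the pose commanded when the call began, along the tool's axes at that moment; what a row does not reach only later rows make up. A row lasts 1/10 s, in which the tool goes at most 50 mm and 8.59 degrees, less where a joint would pass 70% of its speed; a pose out of reach is approached as far as the arm can. A call with a number of a shift or a turn outside -1 to 1 is refused whole. A call with a gripper value outside its range is refused whole. "fingers" is the opening, from -1 (shut) to 1 (fully open), set as the call begins (left out, the last holds). The fingers move at their own pace and stop on an object; "squeeze" is the grip in N (left out, the last holds). Time passes only in rows, so rows that repeat a pose let the fingers close. It gives the time, the measured TCP pose, the force, the opening and the grip force at its end, in the units of the state.
- status.read_state(): the state, without advancing time (a new reading comes with each control period).
- vision.camera(name): name is "side" or "top" or "wrist"; returns the picture (480x640x3 uint8, blue, green, red); there is no depth.
- vision.calibration(name): a dict with "fx", "fy", "cx", "cy" (pixels), "D" ([k1, k2, p1, p2, k3] as OpenCV has them; the pictures are not rectified), "rvec" (rotation vector, rad) and "tvec" (3), from world to camera coordinates, as OpenCV has them; the wrist camera has in their place "T_tool_cam" (4x4, takes a point from camera to tool coordinates, whose origin is the TCP and whose axes are the flange's). Camera axes: x right, y down, z forward; pixel columns grow to the right and rows downward; lengths in m; the calibration is good to about 2 mm. A picture is of the moment at which its call begins: read the wrist's pose just before it. calibration takes no time and is no camera call.
- job.close_job(): hands the job in; it is judged then, once.
Trained networks look in the newest picture that a camera, given by its name, has taken for a name from the list of things; names that differ only in an ending like _2 or _b are one class to them, and where a whole thing is asked for, a point or a joint stands for the part that bears it (a point fixed in the world has none). Each returns a list of dicts, best first, with "conf" (0 to 1); they miss things now and then, are a little off and sometimes report something else, mostly with a low value. They report only what shows in the picture. A call takes as long as a camera call. They do not tell look-alikes from the thing itself.
- spotter.boxes_of(camera, name): "point" ([x, y, z] in m, in world coordinates, good to about 4 mm: the middle of the surface that is visible of it).
- spotter.regions_of(camera, name): "pixels" (480x640 bool, what is visible of it).
The state is a dict: "time": time; "joint_positions": joint angles; "joint_vel": joint speeds; "joint_torque": joint torques, N m; "ee_pos": TCP position; "eef_rot": TCP orientation; "ft_force": force on the tool from outside, world axes, zero at the start; "torque": the same for the moment, N m; "width": finger opening in m; "grip_force": force on a finger pad.
Only numpy, scipy, OpenCV 4.12 (cv2) and the standard library are available. Lean on these libraries where they do the work, as an engineer would, in place of code of your own. Each camera call takes 0.05 s, during which the arm holds its last target. There are 200 camera calls.

## Working session

There is one attempt and no reset: what is moved stays moved. The work goes in short steps, Python scripts to look and compute and a tool call to move; the robot and the scene stay as the last step left them, time stands still between calls to the robot, and variables do not carry over. Pictures are saved under pics/ and viewed, at most 13 in all, crops included, and the job is handed in when it is done.

Besides the shell and the picture viewer there is one more tool, called after ">>>" as name(argument=value, ...), one argument or row to a line, values as JSON. play_rows: Moves the arm, as the interface text tells. Shift numbers are shares of 150 mm and turn numbers shares of 30 degrees, none past 1 either way. Its arguments: {"type":"object","properties":{"series":{"type":"array","items":{"type":"array","items":{"type":"number"}}},"fingers":{"type":"number"},"squeeze":{"type":"number"}},"required":["series"]}

```bash
mkdir -p pics; ls; cat > h.py <<'E'
import numpy as np, cv2
from scipy.spatial.transform import Rotation as R
from bench import status, vision, job, spotter, r
def cam(name):
    c=vision.calibration(name); K=np.array([[c['fx'],0,c['cx']],[0,c['fy'],c['cy']],[0,0,1.]])
    if 'rvec' in c:
        Rm=cv2.Rodrigues(np.array(c['rvec'],float))[0]; t=np.array(c['tvec'],float).ravel()
    else:
        s=status.read_state(); T=np.eye(4); T[:3,:3]=R.from_quat(s['eef_rot']).as_matrix(); T[:3,3]=s['ee_pos']
        M=np.linalg.inv(T@np.array(c['T_tool_cam'])); Rm=M[:3,:3]; t=M[:3,3]
    return K,np.array(c['D'],float),Rm,t
def atz(name,px,z):
    K,D,Rm,t=cam(name); p=cv2.undistortPoints(np.array(px,float).reshape(-1,1,2),K,D).reshape(-1,2)
    d=np.c_[p,np.ones(len(p))]@Rm; o=-Rm.T@t
    return o+d*((z-o[2])/d[:,2])[:,None]
def proj(name,P):
    K,D,Rm,t=cam(name); return cv2.projectPoints(np.array(P,float).reshape(-1,3),cv2.Rodrigues(Rm)[0],t,K,D)[0].reshape(-1,2)
E
python3 - <<'E'
from h import *
print(r.grasp_offset, status.read_state())
for c in ['top','side']:
    im=vision.camera(c); cv2.imwrite(f'pics/{c}0.png',im)
    for n in ['level','turntable','shelf','knob_grip','jar','puck','bubble','glue','tape','block']:
        for b in spotter.boxes_of(c,n)[:3]: print(c,n,round(b['conf'],2),np.round(b['point'],3),proj(c,b['point']).round()[0])
E
```

```text
pics
0.1635 {'time': 0.0, 'joint_positions': array([ 1.14737609,  0.33288025, -0.0646671 ,  1.46095417,  0.02163089,
        1.34993325, -0.08849215]), 'joint_vel': array([ 3.09672859e-04, -2.23336524e-05, -7.25893407e-04,  1.78773815e-03,
        8.21288521e-05, -6.26591723e-05, -4.84207053e-06]), 'joint_torque': array([-1.22601279e-03, -6.23254609e+01,  2.44020304e-02, -3.89887762e+01,
       -6.12343848e-02,  3.99751193e-02,  1.60019727e-04]), 'ee_pos': array([ 0.24378933, -0.57534496,  0.40394232]), 'eef_rot': array([ 9.79984273e-01,  1.99073550e-01, -2.01306403e-04, -7.11611466e-04]), 'ft_force': array([-0.37287512,  0.23530311,  1.4809023 ]), 'torque': array([0.03384423, 0.02107178, 0.05678063]), 'grip_force': 0.0, 'width': 0.08687494433159207}
top level 0.79 [0.191 0.292 0.038] [218. 377.]
top level 0.77 [0.524 0.228 0.065] [250. 233.]
top turntable 0.89 [0.528 0.26  0.033] [238. 234.]
top shelf 0.78 [ 0.519 -0.145  0.082] [410. 234.]
top knob_grip 0.64 [ 0.502 -0.029  0.132] [361. 236.]
top jar 0.66 [0.615 0.294 0.088] [222. 193.]
top puck 0.52 [0.552 0.346 0.058] [201. 222.]
[... 185 characters left out ...]
28.]
top tape 0.55 [ 0.761 -0.24   0.056] [444. 142.]
side level 0.79 [0.512 0.24  0.068] [249. 283.]
side level 0.62 [0.187 0.296 0.037] [339. 433.]
side turntable 0.94 [0.512 0.267 0.032] [241. 301.]
side shelf 0.57 [ 0.505 -0.127  0.084] [379. 199.]
side knob_grip 0.77 [ 0.503 -0.025  0.113] [349. 210.]
side jar 0.88 [0.609 0.307 0.075] [195. 269.]
side puck 0.86 [0.544 0.347 0.062] [195. 304.]
side puck 0.73 [ 0.498 -0.025  0.113] [350. 211.]
side puck 0.51 [ 0.507 -0.129  0.084] [379. 198.]
side bubble 0.19 [ 0.781 -0.095  0.042] [295. 164.]
side glue 0.57 [0.782 0.04  0.082] [252. 173.]
side tape 0.62 [ 0.759 -0.228  0.042] [336. 149.]
side block 0.55 [ 0.782 -0.091  0.04 ] [293. 165.]
```

View pics/top0.png

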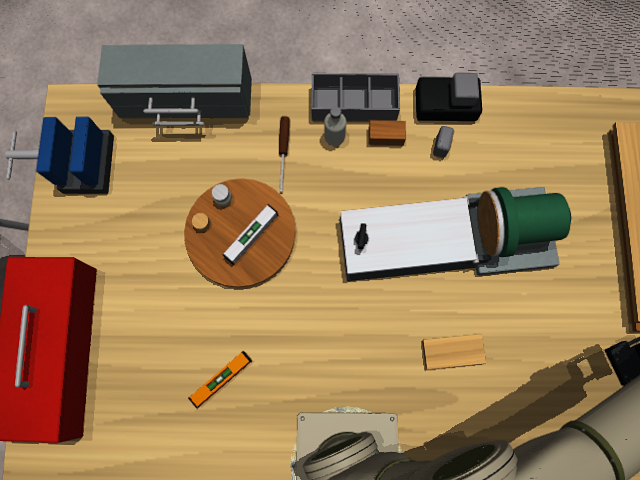

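View pics/side0.png

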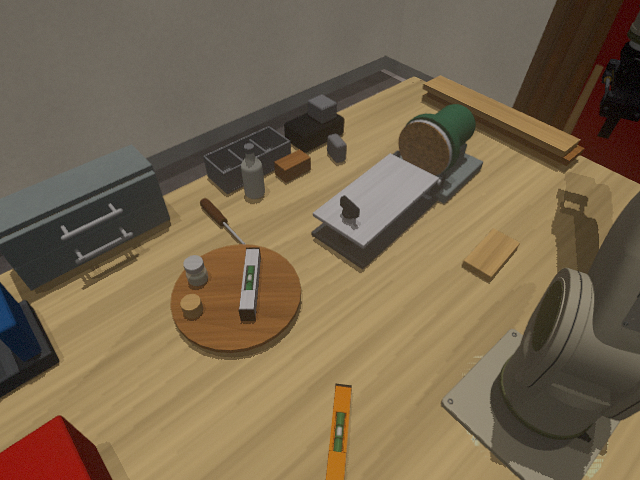

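```bash
python3 - <<'E'
from h import *
vision.camera('top')
for n in ['level','shelf','knob_grip','turntable']:
  for g in spotter.regions_of('top',n)[:2]:
    m=g['pixels'].astype(np.uint8); rc=cv2.minAreaRect(cv2.findNonZero(m)); 
    z={'level':.066,'shelf':.083,'knob_grip':.129,'turntable':.03}[n]
    b=cv2.boxPoints(rc); print(n,g['conf'],m.sum(),rc,'\n',atz('top',b,z).round(4).tolist(), atz('top',[rc[0]],z).round(4))
im=cv2.imread('pics/top0.png')
cv2.imwrite('pics/c1.png',cv2.resize(im[170:300,170:470],None,fx=2.6,fy=2.6,interpolation=cv2.INTER_CUBIC))
E
```

```text
level 0.71 1103 ((250.59884643554688, 233.98007202148438), (16.47901153564453, 70.57534790039062), 41.72951126098633) 
 [[0.4706, 0.2935, 0.066], [0.5991, 0.1876, 0.066], [0.5722, 0.1577, 0.066], [0.4449, 0.2637, 0.066]] [[0.521 0.226 0.066]]
level 0.62 1023 ((219.24139404296875, 379.7005615234375), (15.067656517028809, 73.41181945800781), 49.184913635253906) 
 [[0.1455, 0.3565, 0.066], [0.2524, 0.2362, 0.066], [0.2274, 0.2132, 0.066], [0.1212, 0.3333, 0.066]] [[0.1863 0.2851 0.066 ]]
shelf 0.61 8098 ((408.4060363769531, 235.11639404296875), (65.31230163574219, 131.9998321533203), 83.92753601074219) 
 [[0.5768, 0.0184, 0.083], [0.6136, -0.2918, 0.083], [0.4573, -0.3, 0.083], [0.4232, 0.0025, 0.083]] [[ 0.5166 -0.1417  0.083 ]]
knob_grip 0.73 203 ((361.0, 235.0), (12.0, 24.0), 0.0) 
 [[0.4774, -0.0154, 0.129], [0.5326, -0.0157, 0.129], [0.5328, -0.0427, 0.129], [0.4776, -0.0422, 0.129]] [[ 0.505 -0.029  0.129]]
turntable 0.96 7893 ((240.00003051757812, 232.5), (106.43682098388672, 112.25060272216797), 63.43495178222656) 
 [[0.5887, 0.44, 0.03], [0.7196, 0.1983, 0.03], [0.4792, 0.0775, 0.03], [0.3573, 0.3118, 0.03]] [[0.5333 0.2564 0.03  ]]
```

View pics/c1.png

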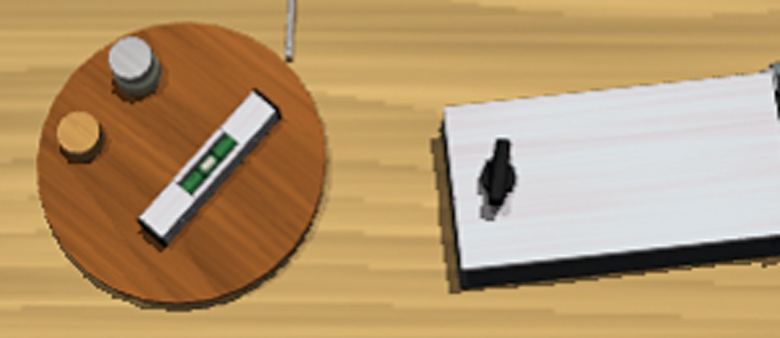

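The top view (and crop) shows the aluminium level on the turntable at pixel (250,233), with its vial up. The orange look-alike is on the bench at (219,379). The only other thing with a similar shape is the wood block at (453,352). I choose (250,233) by its bare aluminium and its place on the turntable. The shelf centre is at (408,235) and the knob at (361,236), with its bar roughly along world x.

```bash
cat >> h.py <<'E'
def plan(wps,start=None):
    """wps: (x,y,z,a_deg,n calls); tool down, a = heading of tool x. Prints shares per call."""
    s=status.read_state(); M=R.from_quat(s['eef_rot']).as_matrix()
    p,a=(np.array(s['ee_pos']),np.degrees(np.arctan2(M[1,0],M[0,0]))) if start is None else start
    print('now',p.round(4),round(a,1),'tilt',np.degrees(np.arccos(-M[2,2])).round(2),'j',np.array(s['joint_positions']).round(2),'t',s['time'])
    for x,y,z,b,n in wps:
        q=np.array([x,y,z]); dp=(q-p)/n; da=(b-a)/n
        for i in range(n):
            c,d=np.cos(np.radians(a)),np.sin(np.radians(a))
            v=np.array([dp@[c,d,0],dp@[d,-c,0],-dp[2]])/.15
            print('  ',np.r_[v,-da/30].round(3).tolist()); p=p+dp; a+=da
E
python3 - <<'E'
from h import *
plan([(.42,-.20,.43,75,3),(.50,.20,.40,140,3)])
print(vision.calibration('wrist')['T_tool_cam'])
E
```

```text
now [ 0.2439 -0.5755  0.4048] 23.0 tilt 0.0 j [ 1.15  0.33 -0.06  1.46  0.02  1.35 -0.09] t 1.35
   [0.686, -0.616, -0.056, -0.578]
   [0.838, -0.383, -0.056, -0.578]
   [0.914, -0.116, -0.056, -0.578]
   [0.905, -0.058, 0.067, -0.722]
   [0.862, 0.28, 0.067, -0.722]
   [0.698, 0.578, 0.067, -0.722]
[[-8.58198946e-04 -9.59197185e-01 -2.82736668e-01  7.74883255e-02]
 [ 9.99999497e-01 -6.76579270e-04 -7.40001589e-04 -5.43041111e-04]
 [ 5.18513673e-04 -2.82737161e-01  9.59197284e-01  2.01310658e-02]
 [ 0.00000000e+00  0.00000000e+00  0.00000000e+00  1.00000000e+00]]
```

>>> play_rows(
  series=[
    [0.69,-0.62,-0.06,0,0,-0.58],
    [0.69,-0.62,-0.06,0,0,-0.58],
    [0.69,-0.62,-0.06,0,0,-0.58],
  ],
  fingers=0.6,
)

```text
time: 1.65
ee_pos: [0.3041, -0.447, 0.414]
eef_rot: [0.937, 0.348, 0.0, 0.0]
ft_force: [0.9, -0.3, 1.0]
width: 0.073
grip_force: 0.0
```

>>> play_rows(
  series=[
    [0.84,-0.38,-0.06,0,0,-0.58],
    [0.84,-0.38,-0.06,0,0,-0.58],
    [0.84,-0.38,-0.06,0,0,-0.58],
  ],
)

```text
time: 1.95
ee_pos: [0.363, -0.3215, 0.4233]
eef_rot: [0.874, 0.486, 0.0, 0.0]
ft_force: [0.8, -0.3, -0.9]
width: 0.0696
grip_force: 0.0
```

>>> play_rows(
  series=[
    [0.91,-0.12,-0.06,0,0,-0.58],
    [0.91,-0.12,-0.06,0,0,-0.58],
    [0.91,-0.12,-0.06,0,0,-0.58],
  ],
)

```text
time: 2.25
ee_pos: [0.4204, -0.1963, 0.4323]
eef_rot: [0.79, 0.613, 0.0, 0.0]
ft_force: [0.3, 0.2, -0.1]
width: 0.0695
grip_force: 0.0
```

>>> play_rows(
  series=[
    [0.9,-0.06,0.07,0,0,-0.72],
    [0.9,-0.06,0.07,0,0,-0.72],
    [0.9,-0.06,0.07,0,0,-0.72],
  ],
)

```text
time: 2.55
ee_pos: [0.4455, -0.0632, 0.4214]
eef_rot: [0.661, 0.75, 0.0, 0.0]
ft_force: [0.4, -0.8, -0.4]
width: 0.0691
grip_force: 0.0
```

>>> play_rows(
  series=[
    [0.86,0.28,0.07,0,0,-0.72],
    [0.86,0.28,0.07,0,0,-0.72],
    [0.86,0.28,0.07,0,0,-0.72],
  ],
)

```text
time: 2.85
ee_pos: [0.4717, 0.0698, 0.411]
eef_rot: [0.509, 0.861, 0.0, 0.0]
ft_force: [0.9, -0.6, -0.6]
width: 0.0695
grip_force: 0.0
```

>>> play_rows(
  series=[
    [0.7,0.58,0.07,0,0,-0.72],
    [0.7,0.58,0.07,0,0,-0.72],
    [0.7,0.58,0.07,0,0,-0.72],
    [0.7,0.58,0.07,0,0,-0.72],
  ],
)

```text
time: 3.25
ee_pos: [0.4978, 0.2052, 0.3999]
eef_rot: [0.338, 0.941, 0.001, -0.001]
ft_force: [0.0, -0.5, 0.2]
width: 0.0692
grip_force: 0.0
```

Sequential batches work. Next, the wrist view of the level.

```bash
cat >> h.py <<'E'
def rects(c,n,z,k=1):
    for g in spotter.regions_of(c,n)[:k]:
        m=g['pixels'].astype(np.uint8); ct=max(cv2.findContours(m,0,2)[0],key=cv2.contourArea)
        P=atz(c,ct.reshape(-1,2),z)[:,:2].astype(np.float32); rc=cv2.minAreaRect(P*1000)
        b=cv2.boxPoints(rc); e=b[1]-b[0] if np.linalg.norm(b[1]-b[0])>np.linalg.norm(b[2]-b[1]) else b[2]-b[1]
        print(c,n,g['conf'],np.round(rc[0],1),np.round(rc[1],1),'long axis deg',np.degrees(np.arctan2(e[1],e[0])).round(1)%180)
E
python3 - <<'E'
from h import *
im=vision.camera('wrist'); cv2.imwrite('pics/w1.png',im)
rects('wrist','level',.066,2)
for n in ['level','jar','puck']:
    for b in spotter.boxes_of('wrist',n)[:2]: print(n,round(b['conf'],2),np.round(b['point'],4))
E
```

```text
wrist level 0.69 [525.  224.5] [ 30.7 161.7] long axis deg 139.4
wrist level 0.58 [272.4 233.4] [30.1  8.9] long axis deg 48.4
level 0.64 [0.5163 0.2346 0.0674]
level 0.61 [0.2476 0.2402 0.0181]
jar 0.76 [0.6107 0.3009 0.08  ]
puck 0.75 [0.5558 0.3499 0.0564]
```

View pics/w1.png

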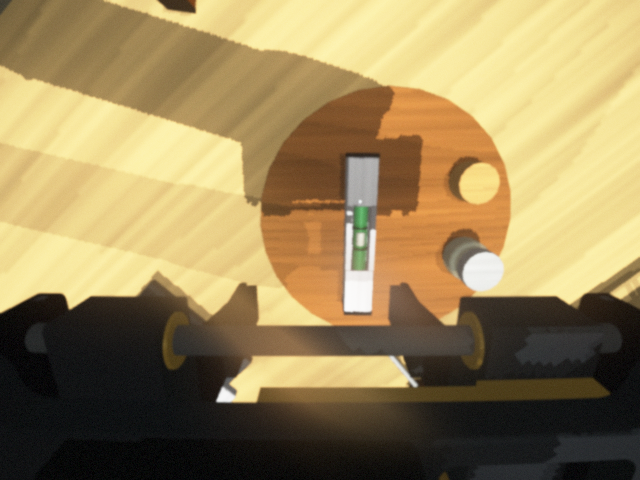

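The wrist view shows the aluminium level running from (362,155) to (358,313). The jar at (480,270) and puck at (474,183) are well clear of the fingers. It measures 162 x 31 mm at (0.525, 0.2245), heading 139.4°, which matches the top view.

```bash
python3 - <<'E'
from h import *
plan([(.525,.2245,.30,139.4,1),(.525,.2245,.219,139.4,1)])
E
```

```text
now [0.4989 0.1988 0.4003] 139.8 tilt 0.06 j [ 0.3   0.24 -0.88  1.66  0.19  1.32  0.26] t 3.5
   [-0.023, 0.243, 0.669, 0.014]
   [0.0, 0.0, 0.54, -0.0]
```

>>> play_rows(
  series=[
    [-0.02,0.243,0.3,0,0,0.014],
    [-0.02,0.243,0.67,0,0,0.014],
    [-0.02,0.243,0.67,0,0,0.014],
    [-0.02,0.243,0.67,0,0,0.014],
  ],
)

```text
time: 3.9
ee_pos: [0.5241, 0.2249, 0.2987]
eef_rot: [0.346, 0.938, -0.001, -0.001]
ft_force: [-0.3, -0.5, 0.2]
width: 0.0697
grip_force: 0.0
```

>>> play_rows(
  series=[
    [0,0,0.2,0,0,0],
    [0,0,0.4,0,0,0],
    [0,0,0.54,0,0,0],
    [0,0,0.54,0,0,0],
    [0,0,0.54,0,0,0],
  ],
)

```text
time: 4.4
ee_pos: [0.5252, 0.2261, 0.2213]
eef_rot: [0.346, 0.938, 0.001, 0.001]
ft_force: [-0.2, 0.1, 0.9]
width: 0.0696
grip_force: 0.0
```

```bash
python3 - <<'E'
from h import *
plan([])
im=vision.camera('wrist'); cv2.imwrite('pics/w2.png',im)
E
```

```text
now [0.5252 0.2261 0.2213] 139.5 tilt 0.15 j [ 0.15  0.52 -0.79  1.76  0.42  1.04  0.07] t 4.4
```

View pics/w2.png

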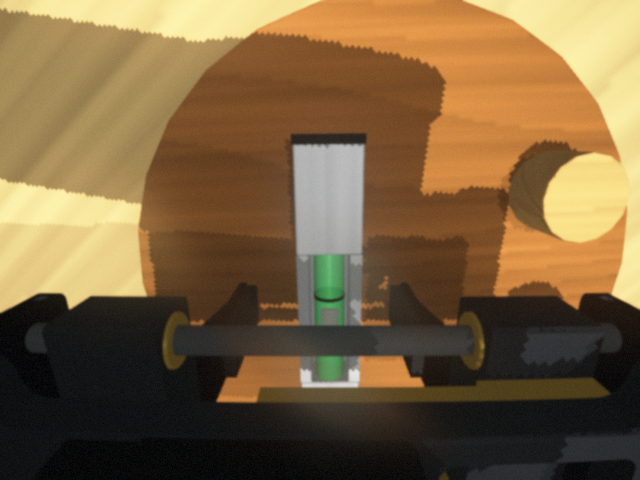

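The level lies midway between the fingers: its axis is at column 329, the finger mid-line at 325. I'll close and lift.

>>> play_rows(
  series=[
    [0,0,0,0,0,0],
    [0,0,0,0,0,0],
    [0,0,0,0,0,0],
    [0,0,0,0,0,0],
    [0,0,0,0,0,0],
  ],
  fingers=-1,
  squeeze=35,
)

```text
time: 4.95
ee_pos: [0.5244, 0.2262, 0.2188]
eef_rot: [0.346, 0.938, -0.0, 0.0]
ft_force: [0.4, -0.4, -0.6]
width: 0.0375
grip_force: 0.0
```

>>> play_rows(
  series=[
    [0,0,-0.03,0,0,0],
    [0,0,-0.12,0,0,0],
    [0,0,-0.4,0,0,0],
    [0,0,-0.7,0,0,0],
    [0,0,-0.7,0,0,0],
  ],
)

```text
time: 5.45
ee_pos: [0.5253, 0.2277, 0.3305]
eef_rot: [0.346, 0.938, 0.003, 0.003]
ft_force: [0.5, 1.6, -2.9]
width: 0.0275
grip_force: 35.0
```

```bash
python3 - <<'E'
from h import *
plan([])
vision.camera('top')
# shelf geometry: fit quad in world at z~.083
for k in range(2):
    vision.camera('top'); rects('top','shelf',.082); rects('top','knob_grip',.129)
vision.camera('side'); rects('side','shelf',.082); rects('side','knob_grip',.125)
vision.camera('wrist'); rects('wrist','level',.066+.105,1)
print(spotter.boxes_of('wrist','level')[:1])
E
```

```text
now [0.5253 0.2277 0.3305] 139.6 tilt 0.52 j [ 0.21  0.39 -0.85  1.67  0.31  1.22  0.15] t 5.45
top shelf 0.67 [ 517.6 -140.3] [155.2 306.7] long axis deg 96.7
top knob_grip 0.64 [502.8 -27.9] [24.6 55.3] long axis deg 179.7
top shelf 0.57 [ 517.6 -140.2] [151.9 302.7] long axis deg 96.6
top knob_grip 0.8 [502.2 -30.5] [28.4 60.5] long axis deg 157.2
side shelf 0.8 [ 516.5 -138. ] [153.4 315.8] long axis deg 96.8
side knob_grip 0.79 [499.7 -23.1] [37.  79.7] long axis deg 147.4
wrist level 0.76 [490.9 254.6] [27.6 78.9] long axis deg 139.4
[{'point': [0.4901, 0.2547, 0.1676], 'conf': 0.65}]
```

```bash
python3 - <<'E'
from h import *
plan([(.522,-.18,.365,96.6,3)])
E
```

```text
now [0.5243 0.2262 0.3235] 139.6 tilt 0.03 j [ 0.2   0.4  -0.85  1.68  0.31  1.21  0.15] t 6.1
   [-0.582, -0.69, -0.092, 0.477]
   [-0.734, -0.525, -0.092, 0.477]
   [-0.841, -0.327, -0.092, 0.477]
```

>>> play_rows(
  series=[
    [-0.15,-0.17,-0.08,0,0,0.12],
    [-0.37,-0.44,-0.09,0,0,0.3],
    [-0.58,-0.69,-0.09,0,0,0.48],
    [-0.58,-0.69,-0.09,0,0,0.48],
  ],
)

```text
time: 6.5
ee_pos: [0.524, 0.0835, 0.3369]
eef_rot: [0.466, 0.885, -0.002, 0.001]
ft_force: [0.4, -0.7, -2.9]
width: 0.028
grip_force: 35.0
```

>>> play_rows(
  series=[
    [-0.2,-0.15,-0.09,0,0,0.15],
    [-0.48,-0.34,-0.09,0,0,0.3],
    [-0.73,-0.53,-0.09,0,0,0.48],
    [-0.73,-0.53,-0.09,0,0,0.48],
  ],
)

```text
time: 6.9
ee_pos: [0.521, -0.0518, 0.3504]
eef_rot: [0.574, 0.819, -0.002, 0.001]
ft_force: [-1.5, 0.2, -4.0]
width: 0.0274
grip_force: 35.0
```

>>> play_rows(
  series=[
    [-0.28,-0.11,-0.09,0,0,0.15],
    [-0.56,-0.22,-0.09,0,0,0.3],
    [-0.77,-0.3,-0.09,0,0,0.48],
    [-0.84,-0.33,-0.09,0,0,0.48],
    [-0.84,-0.33,-0.09,0,0,0.48],
  ],
)

```text
time: 7.4
ee_pos: [0.5195, -0.1813, 0.3639]
eef_rot: [0.668, 0.745, -0.0, -0.0]
ft_force: [-0.1, -1.0, -2.6]
width: 0.0278
grip_force: 35.0
```

```bash
python3 - <<'E'
from h import *
im=vision.camera('wrist'); cv2.imwrite('pics/w3.png',im)
plan([])
rects('wrist','knob_grip',.129); rects('wrist','shelf',.080); rects('wrist','level',.365-.19+.036)
print(spotter.boxes_of('wrist','knob_grip')[:1])
E
```

```text
now [ 0.5198 -0.1793  0.364 ] 96.4 tilt 0.04 j [ 0.74  0.24 -0.57  1.69  0.14  1.25  0.26] t 7.45
wrist shelf 0.93 [ 516.7 -119.1] [150.6 241. ] long axis deg 96.6
wrist level 0.65 [ 514.9 -134.8] [27.8 80. ] long axis deg 96.5
[{'point': [0.5063, -0.0329, 0.1297], 'conf': 0.94}]
```

View pics/w3.png

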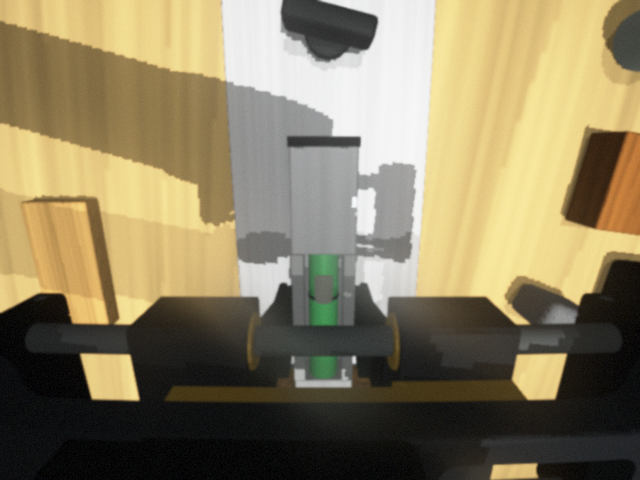

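The wrist view shows the level held squarely, vial up, with its far end at (324,140). The knob bar is at (330,25), turned slightly. The shelf edges run at columns 222 to 435, so the level is nearly on the middle line.

```bash
python3 - <<'E'
from h import *
plan([(.524,-.185,.283,96.6,1)])
E
```

```text
now [ 0.5201 -0.1778  0.3644] 96.5 tilt 0.02 j [ 0.74  0.24 -0.57  1.69  0.14  1.25  0.26] t 7.65
   [-0.05, 0.021, 0.542, -0.002]
```

>>> play_rows(
  series=[
    [-0.05,0.02,0.2,0,0,0],
    [-0.05,0.02,0.4,0,0,0],
    [-0.05,0.02,0.54,0,0,0],
    [-0.05,0.02,0.54,0,0,0],
    [-0.05,0.02,0.54,0,0,0],
  ],
)

```text
time: 8.15
ee_pos: [0.5239, -0.186, 0.2839]
eef_rot: [0.666, 0.746, 0.0, 0.0]
ft_force: [0.4, 0.0, -0.9]
width: 0.028
grip_force: 35.0
```

>>> play_rows(
  series=[
    [0,0,0.02,0,0,0],
    [0,0,0.03,0,0,0],
    [0,0,0.03,0,0,0],
    [0,0,0.03,0,0,0],
  ],
)

```text
time: 8.55
ee_pos: [0.5237, -0.1868, 0.2792]
eef_rot: [0.667, 0.745, 0.0, 0.0]
ft_force: [-0.9, -0.0, -3.0]
width: 0.0274
grip_force: 35.0
```

>>> play_rows(
  series=[
    [0,0,0.01,0,0,0],
    [0,0,0.02,0,0,0],
    [0,0,0.02,0,0,0],
    [0,0,0.02,0,0,0],
  ],
)

```text
time: 8.95
ee_pos: [0.5237, -0.1865, 0.2767]
eef_rot: [0.667, 0.745, 0.0, 0.0]
ft_force: [-3.5, 2.7, 7.6]
width: 0.0277
grip_force: 35.0
```

>>> play_rows(
  series=[
    [0,0,0,0,0,0],
    [0,0,0,0,0,0],
    [0,0,0,0,0,0],
  ],
  squeeze=4,
)

```text
time: 9.25
ee_pos: [0.5237, -0.1866, 0.2765]
eef_rot: [0.667, 0.745, 0.0, 0.0]
ft_force: [-3.0, 1.2, 5.6]
width: 0.028
grip_force: 4.0
```

>>> play_rows(
  series=[
    [0,0,0,0,0,0],
    [0,0,0,0,0,0],
    [0,0,0,0,0,0],
    [0,0,0,0,0,0],
  ],
  fingers=0.2,
)

```text
time: 9.65
ee_pos: [0.5236, -0.1869, 0.2757]
eef_rot: [0.667, 0.745, -0.0, 0.0]
ft_force: [0.0, -0.3, -0.3]
width: 0.0493
grip_force: 0.0
```

>>> play_rows(
  series=[
    [0,0,-0.2,0,0,0],
    [0,0,-0.5,0,0,0],
    [0,0,-0.85,0,0,0],
    [0,0,-0.85,0,0,0],
    [0,0,-0.85,0,0,0],
  ],
)

```text
time: 10.15
ee_pos: [0.5238, -0.1868, 0.4044]
eef_rot: [0.667, 0.745, 0.0, 0.001]
ft_force: [-0.0, -0.9, -0.6]
width: 0.0522
grip_force: 0.0
```

```bash
python3 - <<'E'
from h import *
im=vision.camera('wrist'); cv2.imwrite('pics/w4.png',im)
plan([])
rects('wrist','knob_grip',.129); rects('wrist','shelf',.081); rects('wrist','level',.119)
print(spotter.boxes_of('wrist','knob_grip')[:1],spotter.boxes_of('wrist','bubble')[:1],spotter.boxes_of('wrist','level')[:1])
vision.camera('top');rects('top','level',.119); rects('top','shelf',.081)
E
```

```text
now [ 0.5234 -0.1869  0.4028] 96.3 tilt 0.02 j [ 0.75  0.23 -0.57  1.63  0.13  1.32  0.28] t 10.2
wrist knob_grip 0.92 [502.9 -37.7] [29.4 55.6] long axis deg 170.3
wrist shelf 0.62 [ 515.5 -136. ] [149.9 282.6] long axis deg 96.3
wrist level 0.78 [ 521.  -179.5] [ 27.9 152.2] long axis deg 96.3
[{'point': [0.5065, -0.0327, 0.1261], 'conf': 0.82}] [{'point': [0.529, -0.1969, 0.1228], 'conf': 0.5}] [{'point': [0.5206, -0.171, 0.1194], 'conf': 0.9}]
top level 0.67 [187.8 275.1] [ 31.6 154.8] long axis deg 132.0
top shelf 0.91 [ 513.1 -100.1] [155.2 222.2] long axis deg 96.8
```

View pics/w4.png

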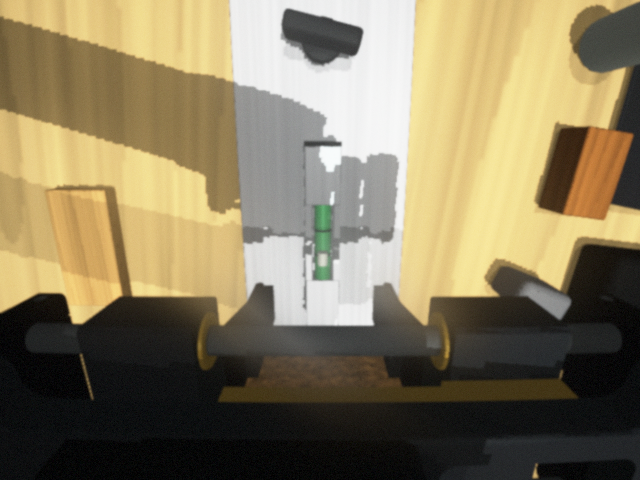

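The level lies along the shelf's middle line, with its far end at (322,143) and its vial from (323,205) to (323,281). The bubble, at about (323,258), is toward the hinge, as expected. The knob bar runs from (284,20) to (360,42). Next, go to the knob.

```bash
cat >> h.py <<'E'
def bub(name='wrist',f=None,ctr=(.5215,-.1834),ang=96.4,z=.115):
    """sample brightness along the vial: bubble place in mm, + toward the knob"""
    im=vision.camera(name)
    if f: cv2.imwrite(f,im)
    u=np.array([np.cos(np.radians(ang)),np.sin(np.radians(ang))]); s=np.arange(-40,40.5,1)
    P=proj(name,[[*(np.array(ctr)+u*k/1000),z] for k in s]).astype(np.float32)
    v=cv2.remap(im,P[:,0].reshape(1,-1),P[:,1].reshape(1,-1),cv2.INTER_LINEAR)[0].astype(int)
    return s,v
E
python3 - <<'E'
from h import *
s,v=bub()
for k,x in zip(s,v): print(int(k),*x,end='; ')
print()
print(atz('wrist',[[284,20],[360,42],[284,12],[362,30]],.129).round(4).tolist(), atz('wrist',[[324,205],[323,281],[323,258],[323,231]],.115).round(4).tolist())
plan([(.506,-.034,.36,171,3),(.506,-.034,.2805,171,1)])
E
```

```text
-40 229 230 229; -39 229 230 229; -38 229 229 229; -37 229 230 229; -36 221 223 222; -35 193 197 193; -34 144 162 142; -33 115 154 108; -32 112 159 102; -31 110 158 101; -30 113 158 104; -29 113 159 103; -28 115 161 105; -27 116 162 105; -26 116 163 106; -25 115 161 104; -24 115 161 107; -23 122 165 114; -22 145 178 144; -21 176 198 182; -20 193 208 203; -19 198 211 207; -18 198 211 208; -17 198 211 209; -16 198 210 207; -15 198 210 207; -14 195 208 206; -13 194 207 204; -12 190 202 200; -11 177 188 186; -10 149 159 155; -9 126 137 130; -8 122 139 120; -7 118 150 113; -6 118 159 110; -5 117 160 108; -4 118 162 108; -3 117 161 106; -2 116 163 108; -1 114 161 106; 0 116 160 107; 1 114 159 105; 2 113 157 102; 3 112 159 103; 4 114 160 105; 5 112 157 103; 6 114 160 104; 7 109 152 100; 8 100 133 92; 9 88 106 83; 10 88 110 84; 11 98 136 89; 12 103 147 93; 13 104 151 93; 14 107 156 96; 15 107 157 98; 16 106 156 96; 17 105 155 94; 18 105 155 93; 19 105 156 94; 20 106 155 92; 21 105 154 92; 22 104 157 92; 23 103 154 91; 24 103 154 90; 25 103 155 90; 26 102 154 88; 27 102 155 90; 28 102 156 90; 29 100 152 87; 30 109 154 98; 31 125 148 118; 32 148 151 144; 33 156 156 154; 34 154 155 153; 35 155 156 154; 36 155 155 154; 37 157 157 155; 38 155 156 153; 39 155 155 154; 40 157 157 156; 
[[0.4792, -0.0285, 0.129], [0.5316, -0.0362, 0.129], [0.4788, -0.0236, 0.129], [0.5319, -0.0287, 0.129]] [[0.5199, -0.1519, 0.115], [0.5263, -0.2171, 0.115], [0.524, -0.1965, 0.115], [0.5215, -0.1733, 0.115]]
now [ 0.5236 -0.1868  0.403 ] 96.3 tilt 0.02 j [ 0.75  0.23 -0.57  1.63  0.13  1.32  0.28] t 10.7
   [0.342, -0.001, 0.096, -0.829]
   [0.311, 0.143, 0.096, -0.829]
   [0.222, 0.26, 0.096, -0.829]
   [0.0, -0.0, 0.53, -0.0]
```

>>> play_rows(
  series=[
    [0.34,0,0.1,0,0,-0.28],
    [0.34,0,0.1,0,0,-0.56],
    [0.34,0,0.1,0,0,-0.83],
    [0.34,0,0.1,0,0,-0.83],
  ],
)

```text
time: 11.1
ee_pos: [0.5179, -0.1359, 0.3882]
eef_rot: [0.489, 0.872, -0.0, 0.0]
ft_force: [-0.4, -0.1, 1.0]
width: 0.0519
grip_force: 0.0
```

>>> play_rows(
  series=[
    [0.31,0.14,0.1,0,0,-0.28],
    [0.31,0.14,0.1,0,0,-0.56],
    [0.31,0.14,0.1,0,0,-0.83],
    [0.31,0.14,0.1,0,0,-0.83],
  ],
)

```text
time: 11.5
ee_pos: [0.5118, -0.0856, 0.3733]
eef_rot: [0.292, 0.956, -0.0, 0.0]
ft_force: [-0.5, 0.8, 0.0]
width: 0.0525
grip_force: 0.0
```

>>> play_rows(
  series=[
    [0.23,0.26,0.1,0,0,-0.28],
    [0.23,0.26,0.1,0,0,-0.56],
    [0.23,0.26,0.1,0,0,-0.83],
    [0.23,0.26,0.1,0,0,-0.83],
    [0.23,0.26,0.1,0,0,-0.83],
  ],
)

```text
time: 12.0
ee_pos: [0.5049, -0.0345, 0.3583]
eef_rot: [0.083, 0.997, -0.0, 0.0]
ft_force: [0.5, -0.7, -0.0]
width: 0.0525
grip_force: 0.0
```

```bash
python3 - <<'E'
from h import *
im=vision.camera('wrist'); cv2.imwrite('pics/w5.png',im)
plan([(.506,-.033,.2805,171.5,1)])
rects('wrist','knob_grip',.129); print(spotter.boxes_of('wrist','knob_grip')[:1])
E
```

```text
now [ 0.505  -0.0345  0.3583] 170.6 tilt 0.01 j [ 0.72  0.18 -0.8   1.8   0.14  1.22  1.28] t 12.05
   [-0.005, 0.011, 0.519, -0.031]
wrist knob_grip 0.72 [502.4 -28.9] [26.4 60.3] long axis deg 171.9
[{'point': [0.5053, -0.0255, 0.1283], 'conf': 0.85}]
```

View pics/w5.png

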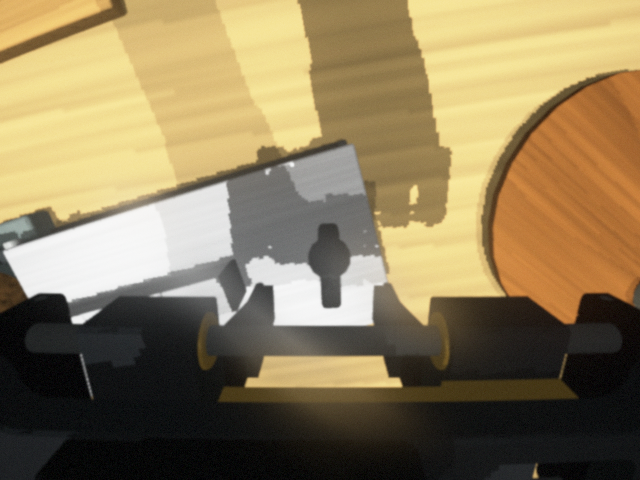

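The knob's bar is at (329, 225–307), almost upright in the picture and between the fingers (mid-line 325). The level's end shows at lower left, (233,285), clear of the fingers.

```bash
python3 - <<'E'
from h import *
print(atz('wrist',[[327.5,226],[331,305],[329.5,262]],.129).round(4).tolist())
E
```

```text
[[0.4749, -0.0261, 0.129], [0.53, -0.0325, 0.129], [0.4991, -0.0287, 0.129]]
```

>>> play_rows(
  series=[
    [0.01,0.02,0.2,0,0,-0.04],
    [0.01,0.02,0.4,0,0,-0.04],
    [0.01,0.02,0.52,0,0,-0.04],
    [0.01,0.02,0.52,0,0,-0.04],
    [0.01,0.02,0.52,0,0,-0.04],
  ],
)

```text
time: 12.65
ee_pos: [0.504, -0.0307, 0.2808]
eef_rot: [0.068, 0.998, 0.0, 0.0]
ft_force: [-0.2, 0.2, 0.7]
width: 0.052
grip_force: 0.0
```

>>> play_rows(
  series=[
    [0,0,0,0,0,0],
    [0,0,0,0,0,0],
    [0,0,0,0,0,0],
    [0,0,0,0,0,0],
    [0,0,0,0,0,0],
  ],
  fingers=-1,
  squeeze=12,
)

```text
time: 13.15
ee_pos: [0.5041, -0.0301, 0.2808]
eef_rot: [0.067, 0.998, 0.0, 0.001]
ft_force: [0.2, 3.9, 4.2]
width: 0.031
grip_force: 12.0
```

>>> play_rows(
  series=[
    [0,0,0,0,0,0],
    [0,0,0,0,0,0],
    [0,0,0,0,0,0],
  ],
)

```text
time: 13.45
ee_pos: [0.5041, -0.0302, 0.2808]
eef_rot: [0.067, 0.998, 0.0, 0.001]
ft_force: [0.1, 3.7, 6.2]
width: 0.0313
grip_force: 12.0
```

The fingers closed at 31 mm, which means they have hold of the hub below the bar. I'll open, rise 8 mm and grip the bar.

>>> play_rows(
  series=[
    [0,0,0,0,0,0],
    [0,0,0,0,0,0],
    [0,0.01,-0.055,0,0,0],
    [0,0.01,-0.055,0,0,0],
    [0,0.01,-0.055,0,0,0],
  ],
  fingers=0.1,
)

```text
time: 13.95
ee_pos: [0.5041, -0.0293, 0.2888]
eef_rot: [0.068, 0.998, -0.0, 0.0]
ft_force: [0.3, 0.4, 0.6]
width: 0.0475
grip_force: 0.0
```

>>> play_rows(
  series=[
    [0,0,0,0,0,0],
    [0,0,0,0,0,0],
    [0,0,0,0,0,0],
    [0,0,0,0,0,0],
    [0,0,0,0,0,0],
  ],
  fingers=-1,
)

```text
time: 14.45
ee_pos: [0.504, -0.0292, 0.2884]
eef_rot: [0.068, 0.998, -0.0, -0.0]
ft_force: [-0.2, -0.8, -0.0]
width: 0.0156
grip_force: 0.3
```

>>> play_rows(
  series=[
    [0,0,0,0,0,0],
    [0,0,0,0,0,0],
    [0,0,0,0,0,0],
  ],
)

```text
time: 14.75
ee_pos: [0.5039, -0.0297, 0.2884]
eef_rot: [0.068, 0.998, -0.0, -0.0]
ft_force: [-1.3, -4.6, 0.3]
width: 0.0139
grip_force: 12.0
```

>>> play_rows(
  series=[
    [0,-0.006,0,0,0,0.25],
    [0,-0.006,0,0,0,0.5],
    [0,-0.006,0,0,0,0.75],
    [0,-0.006,0,0,0,1],
    [0,-0.006,0,0,0,1],
  ],
  squeeze=20,
)

```text
time: 15.25
ee_pos: [0.5041, -0.029, 0.2885]
eef_rot: [0.324, 0.946, 0.001, 0.0]
ft_force: [3.1, 3.1, -3.4]
width: 0.014
grip_force: 20.0
```

>>> play_rows(
  series=[
    [0,0,0,0,0,0.25],
    [0,0,0,0,0,0.5],
    [0,0,0,0,0,0.75],
    [0,0,0,0,0,1],
    [0,0,0,0,0,1],
  ],
)

```text
time: 15.75
ee_pos: [0.5047, -0.0284, 0.2885]
eef_rot: [0.557, 0.831, 0.002, 0.001]
ft_force: [8.7, 5.6, -9.9]
width: 0.0138
grip_force: 20.0
```

>>> play_rows(
  series=[
    [0,0.008,0.006,0,0,0.25],
    [0,0.008,0.006,0,0,0.5],
    [0,0.008,0.006,0,0,0.75],
    [0,0.008,0.006,0,0,1],
    [0,0.008,0.006,0,0,1],
  ],
)

```text
time: 16.25
ee_pos: [0.506, -0.0281, 0.2884]
eef_rot: [0.753, 0.658, 0.002, 0.001]
ft_force: [4.8, 4.7, -0.1]
width: 0.0138
grip_force: 20.0
```

```bash
python3 - <<'E'
from h import *
plan([])
im=vision.camera('top'); s,v=bub('top')
for k,x in list(zip(s,v))[::2]: print(int(k),*x,end='; ')
s,v=bub('wrist'); print()
for k,x in list(zip(s,v))[::2]: print(int(k),*x,end='; ')
print(proj('wrist',[[.5215,-.1834,.12]]),proj('top',[[.5215,-.1834,.12]]))
E
```

```text
now [ 0.506  -0.0281  0.2884] 82.3 tilt 0.24 j [ 0.5   0.23 -0.59  1.88  0.14  1.07 -0.28] t 16.25
-40 237 234 232; -38 239 235 233; -36 116 135 108; -34 65 111 52; -32 60 113 45; -30 62 115 48; -28 63 115 49; -26 64 116 49; -24 63 115 49; -22 62 114 47; -20 73 120 64; -18 116 145 118; -16 154 169 164; -14 168 178 181; -12 162 174 174; -10 159 173 169; -8 155 171 166; -6 141 157 150; -4 79 115 74; -2 59 109 47; 0 63 115 48; 2 64 116 49; 4 64 116 50; 6 55 100 43; 8 41 71 33; 10 54 103 41; 12 62 115 48; 14 65 118 51; 16 66 118 51; 18 65 117 51; 20 63 115 50; 22 63 115 49; 24 61 114 47; 26 57 107 43; 28 122 146 112; 30 204 207 198; 32 229 226 225; 34 171 175 175; 36 80 99 107; 38 91 112 120; 40 98 120 129; 
-40 0 0 0; -38 0 0 0; -36 0 0 0; -34 0 0 0; -32 0 0 0; -30 0 0 0; -28 0 0 0; -26 0 0 0; -24 0 0 0; -22 0 0 0; -20 0 0 0; -18 0 0 0; -16 0 0 0; -14 0 0 0; -12 0 0 0; -10 0 0 0; -8 0 0 0; -6 0 0 0; -4 0 0 0; -2 0 0 0; 0 0 0 0; 2 0 0 0; 4 0 0 0; 6 0 0 0; 8 0 0 0; 10 0 0 0; 12 0 0 0; 14 0 0 0; 16 0 0 0; 18 0 0 0; 20 0 0 0; 22 0 0 0; 24 0 0 0; 26 0 0 0; 28 0 0 0; 30 0 0 0; 32 0 0 0; 34 0 0 0; 36 0 0 0; 38 6 6 5; 40 6 6 4; [[378.88096813 528.24286918]] [[428.92580117 229.28692374]]
```

>>> play_rows(
  series=[
    [0.004,0.003,0,0,0,0.25],
    [0.004,0.003,0,0,0,0.5],
    [0.004,0.003,0,0,0,0.75],
    [0.004,0.003,0,0,0,1],
    [0.004,0.003,0,0,0,1],
  ],
)

```text
time: 16.9
ee_pos: [0.5069, -0.0284, 0.2885]
eef_rot: [0.898, 0.44, 0.002, 0.001]
ft_force: [8.7, 2.4, -3.3]
width: 0.0135
grip_force: 20.0
```

>>> play_rows(
  series=[
    [0,0,0,0,0,0.25],
    [0,0,0,0,0,0.5],
    [0,0,0,0,0,0.75],
    [0,0,0,0,0,1],
    [0,0,0,0,0,1],
  ],
)

```text
time: 17.4
ee_pos: [0.5074, -0.0293, 0.2885]
eef_rot: [0.981, 0.193, 0.003, 0.001]
ft_force: [14.4, -2.4, -7.2]
width: 0.0138
grip_force: 20.0
```

>>> play_rows(
  series=[
    [0,0,0,0,0,0],
    [0,0,0,0,0,0],
    [0,0,0,0,0,0],
    [0,0,0,0,0,0],
    [0,0,0,0,0,0],
  ],
)

```text
time: 17.9
ee_pos: [0.5074, -0.0293, 0.2885]
eef_rot: [0.981, 0.195, 0.003, 0.001]
ft_force: [13.2, -1.8, -7.1]
width: 0.014
grip_force: 20.0
```

>>> play_rows(
  series=[
    [0,0,0,0,0,0],
    [0,0,0,0,0,0],
    [0,0,0,0,0,0],
    [0,0,0,0,0,0],
    [0,0,0,0,0,0],
  ],
)

```text
time: 18.4
ee_pos: [0.5074, -0.0293, 0.2885]
eef_rot: [0.981, 0.195, 0.003, 0.001]
ft_force: [14.3, -1.7, -6.8]
width: 0.0138
grip_force: 20.0
```

>>> play_rows(
  series=[
    [0,0,0,0,0,0],
    [0,0,0,0,0,0],
    [0,0,0,0,0,0],
    [0,0,0,0,0,0],
    [0,0,0,0,0,0],
  ],
)

```text
time: 18.9
ee_pos: [0.5074, -0.0293, 0.2884]
eef_rot: [0.981, 0.195, 0.003, 0.001]
ft_force: [14.0, -1.8, -6.4]
width: 0.0138
grip_force: 20.0
```

```bash
cat >> h.py <<'E'
def bubble(n=4):
    """mm from the vial's middle, + toward the knob (top camera)"""
    V=0
    for _ in range(n): s,v=bub('top'); V=V+v/n
    from scipy.ndimage import zoom
    S=np.arange(-40,40.01,.1); g=np.interp(S,s,V[:,1]-V[:,2]); w=np.interp(S,s,V[:,2])
    green=S[g>32]; m=(S>-30)&(S<22)&(w>105); a=S[m]
    i=np.argmin(np.where((S>4)&(S<14),w,999)); j=np.argmin(np.where((S<-11)&(S>-21),w,999))
    print('vial',green.min(),green.max(),'mid',(green.min()+green.max())/2,'rings',S[j],S[i],'bubble',a.min(),a.max(),'mid',(a.min()+a.max())/2)
E
python3 - <<'E'
from h import *
bubble(); plan([])
E
```

```text
vial -35.99999999999994 27.700000000000955 mid -4.149999999999494 rings -14.999999999999645 8.000000000000682 bubble -12.099999999999604 1.2000000000005855 mid -5.449999999999509
now [ 0.5074 -0.0293  0.2885] 22.5 tilt 0.38 j [ 0.39  0.21 -0.47  1.89  0.11  1.06 -1.3 ] t 19.1
```

>>> play_rows(
  series=[
    [0.007,0.004,0.005,0,0,0.2],
    [0.007,0.004,0.005,0,0,0.4],
    [0.007,0.004,0.005,0,0,0.62],
    [0.007,0.004,0.005,0,0,0.62],
    [0.007,0.004,0.005,0,0,0.62],
  ],
)

```text
time: 19.6
ee_pos: [0.508, -0.0299, 0.2884]
eef_rot: [0.999, 0.033, 0.002, 0.001]
ft_force: [4.5, -3.2, 5.1]
width: 0.0139
grip_force: 20.0
```

>>> play_rows(
  series=[
    [0,0,0,0,0,0],
    [0,0,0,0,0,0],
    [0,0,0,0,0,0],
    [0,0,0,0,0,0],
    [0,0,0,0,0,0],
  ],
)

```text
time: 20.1
ee_pos: [0.508, -0.0299, 0.2884]
eef_rot: [0.999, 0.034, 0.002, 0.001]
ft_force: [4.5, -3.6, 5.6]
width: 0.0139
grip_force: 20.0
```

>>> play_rows(
  series=[
    [0,0,0,0,0,0],
    [0,0,0,0,0,0],
    [0,0,0,0,0,0],
    [0,0,0,0,0,0],
    [0,0,0,0,0,0],
  ],
)

```text
time: 20.6
ee_pos: [0.508, -0.0299, 0.2884]
eef_rot: [0.999, 0.034, 0.002, 0.001]
ft_force: [4.3, -3.5, 5.3]
width: 0.0136
grip_force: 20.0
```

>>> play_rows(
  series=[
    [0,0,0,0,0,0],
    [0,0,0,0,0,0],
    [0,0,0,0,0,0],
    [0,0,0,0,0,0],
    [0,0,0,0,0,0],
  ],
)

```text
time: 21.1
ee_pos: [0.508, -0.0299, 0.2884]
eef_rot: [0.999, 0.034, 0.002, 0.001]
ft_force: [5.0, -3.8, 6.1]
width: 0.014
grip_force: 20.0
```

>>> play_rows(
  series=[
    [0,0,0,0,0,0],
    [0,0,0,0,0,0],
    [0,0,0,0,0,0],
    [0,0,0,0,0,0],
    [0,0,0,0,0,0],
  ],
)

```text
time: 21.6
ee_pos: [0.508, -0.0299, 0.2884]
eef_rot: [0.999, 0.034, 0.002, 0.001]
ft_force: [5.1, -4.1, 5.7]
width: 0.0137
grip_force: 20.0
```

```bash
python3 - <<'E'
from h import *
bubble(); plan([])
im=vision.camera('top'); cv2.imwrite('pics/t5.png',cv2.resize(im[195:265,340:480],None,fx=5.7,fy=5.7,interpolation=cv2.INTER_CUBIC))
E
```

```text
vial -36.39999999999995 27.700000000000955 mid -4.349999999999497 rings -14.999999999999645 6.000000000000654 bubble -10.699999999999584 2.4000000000006025 mid -4.1499999999994905
now [ 0.508  -0.0299  0.2884] 3.8 tilt 0.28 j [ 0.36  0.21 -0.43  1.89  0.1   1.06 -1.62] t 21.8
```

View pics/t5.png

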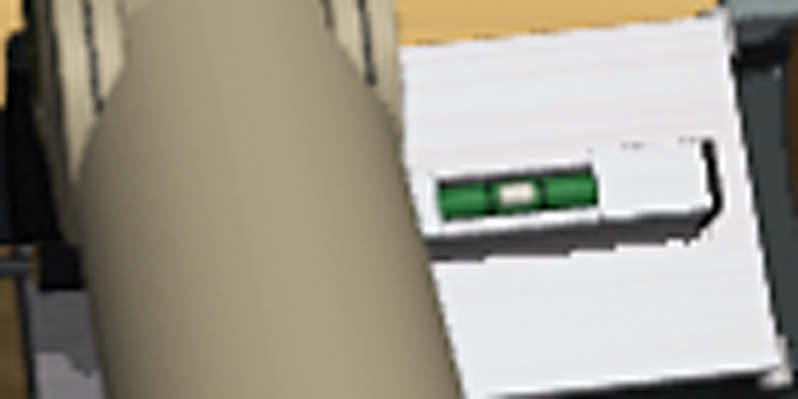

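The crop shows the bubble at (518,193), centred between the two rings at (490,195) and (541,190). I'll release the knob and rise, then swing back over the level's hinge-side end. Pressing there, off the vial, keeps the bubble in the wrist camera's view.

```bash
python3 - <<'E'
from h import *
plan([(.508,-.0299,.40,3.8,1),(.5265,-.2281,.40,96.4,4)])
E
```

```text
now [ 0.508  -0.0299  0.2884] 3.8 tilt 0.28 j [ 0.36  0.21 -0.43  1.89  0.1   1.06 -1.62] t 21.85
   [-0.0, -0.0, -0.744, 0.002]
   [0.009, 0.332, -0.0, -0.772]
   [-0.122, 0.308, -0.0, -0.772]
   [-0.234, 0.236, -0.0, -0.772]
   [-0.307, 0.125, -0.0, -0.772]
```

>>> play_rows(
  series=[
    [0,0,0,0,0,0],
    [0,0,0,0,0,0],
    [0,0,0,0,0,0],
    [0,0,0,0,0,0],
  ],
  fingers=0.1,
)

```text
time: 22.25
ee_pos: [0.5066, -0.029, 0.2866]
eef_rot: [0.999, 0.032, -0.0, -0.0]
ft_force: [0.4, -0.5, -0.0]
width: 0.0381
grip_force: 0.0
```

>>> play_rows(
  series=[
    [0,0,-0.15,0,0,0],
    [0,0,-0.4,0,0,0],
    [0,0,-0.74,0,0,0],
    [0,0,-0.74,0,0,0],
  ],
)

```text
time: 22.65
ee_pos: [0.5079, -0.0288, 0.4039]
eef_rot: [0.999, 0.032, 0.005, 0.001]
ft_force: [-0.1, 0.6, -0.5]
width: 0.0476
grip_force: 0.0
```

>>> play_rows(
  series=[
    [0.01,0.33,0,0,0,-0.26],
    [0.01,0.33,0,0,0,-0.52],
    [0.01,0.33,0,0,0,-0.77],
    [0.01,0.33,0,0,0,-0.77],
  ],
  fingers=-1,
)

```text
time: 23.05
ee_pos: [0.5113, -0.0787, 0.3975]
eef_rot: [0.973, 0.232, -0.0, -0.0]
ft_force: [0.1, 0.7, 0.6]
width: 0.0236
grip_force: 0.0
```

>>> play_rows(
  series=[
    [-0.12,0.31,0,0,0,-0.26],
    [-0.12,0.31,0,0,0,-0.52],
    [-0.12,0.31,0,0,0,-0.77],
    [-0.12,0.31,0,0,0,-0.77],
  ],
)

```text
time: 23.45
ee_pos: [0.5162, -0.1281, 0.3976]
eef_rot: [0.907, 0.421, -0.0, -0.0]
ft_force: [-0.5, -0.3, -0.7]
width: 0.0009
grip_force: 0.0
```

>>> play_rows(
  series=[
    [-0.23,0.24,0,0,0,-0.26],
    [-0.23,0.24,0,0,0,-0.52],
    [-0.23,0.24,0,0,0,-0.77],
    [-0.23,0.24,0,0,0,-0.77],
  ],
)

```text
time: 23.85
ee_pos: [0.5216, -0.1775, 0.3977]
eef_rot: [0.805, 0.593, -0.0, -0.0]
ft_force: [0.7, 0.2, -0.0]
width: 0.0006
grip_force: 0.0
```

>>> play_rows(
  series=[
    [-0.31,0.13,0,0,0,-0.26],
    [-0.31,0.13,0,0,0,-0.52],
    [-0.31,0.13,0,0,0,-0.77],
    [-0.31,0.13,0,0,0,-0.77],
    [-0.31,0.13,0,0,0,-0.77],
  ],
)

```text
time: 24.35
ee_pos: [0.5266, -0.2274, 0.3979]
eef_rot: [0.672, 0.741, 0.0, 0.0]
ft_force: [0.8, -0.0, 0.1]
width: 0.0004
grip_force: 0.0
```

```bash
python3 - <<'E'
from h import *
plan([(.5265,-.2281,.318,96.4,1)])
im=vision.camera('wrist'); rects('wrist','level',.121)
s,v=bub('wrist',f='pics/w6.png')
for k,x in list(zip(s,v)): print(int(k),*x[1:],end='; ')
E
```

```text
now [ 0.5266 -0.2274  0.3979] 95.6 tilt 0.0 j [ 0.68  0.25 -0.41  1.59  0.1   1.32  0.35] t 24.35
   [-0.005, -0.001, 0.532, -0.026]
wrist level 0.58 [ 522.6 -180. ] [ 29.1 152.7] long axis deg 96.2
-40 126 124; -39 125 122; -38 123 121; -37 124 121; -36 128 119; -35 139 111; -34 151 105; -33 155 100; -32 157 101; -31 157 102; -30 157 100; -29 158 101; -28 156 96; -27 159 99; -26 158 99; -25 158 100; -24 159 99; -23 158 97; -22 157 96; -21 157 97; -20 156 95; -19 159 97; -18 157 95; -17 157 92; -16 157 92; -15 152 90; -14 125 79; -13 99 69; -12 122 74; -11 142 82; -10 145 92; -9 145 119; -8 145 138; -7 145 140; -6 146 144; -5 145 143; -4 146 144; -3 145 142; -2 148 144; -1 146 141; 0 144 143; 1 146 141; 2 145 141; 3 145 139; 4 138 123; 5 144 100; 6 146 86; 7 130 77; 8 92 65; 9 102 66; 10 134 77; 11 152 85; 12 155 86; 13 156 86; 14 156 89; 15 156 87; 16 157 87; 17 156 87; 18 157 90; 19 156 88; 20 158 90; 21 157 86; 22 158 89; 23 156 88; 24 157 89; 25 158 91; 26 156 87; 27 155 88; 28 157 90; 29 153 92; 30 147 114; 31 154 146; 32 159 157; 33 161 160; 34 162 160; 35 163 162; 36 162 162; 37 165 162; 38 163 162; 39 166 163; 40 165 164;
```

View pics/w6.png

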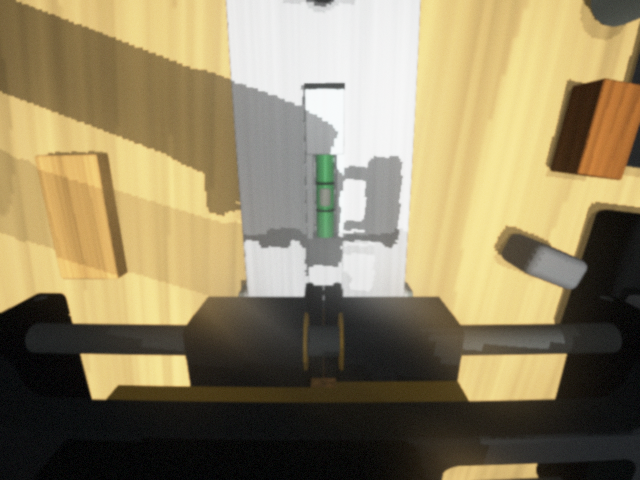

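The bubble at (324,197) sits midway between its rings: the rings are at -13 and +8.3 mm along the vial, and the bubble runs from -9.3 to +4.7. I'll descend to press on the bare aluminium at the hinge-side end.

>>> play_rows(
  series=[
    [-0.005,0,0.2,0,0,-0.025],
    [-0.005,0,0.4,0,0,-0.025],
    [-0.005,0,0.58,0,0,-0.025],
    [-0.005,0,0.58,0,0,-0.025],
    [-0.005,0,0.58,0,0,-0.025],
  ],
)

```text
time: 25.0
ee_pos: [0.5268, -0.2285, 0.3115]
eef_rot: [0.664, 0.747, 0.0, -0.0]
ft_force: [0.4, 0.3, 0.8]
width: 0.0004
grip_force: 0.0
```

>>> play_rows(
  series=[
    [0,0,0.01,0,0,0],
    [0,0,0.02,0,0,0],
    [0,0,0.02,0,0,0],
    [0,0,0.02,0,0,0],
  ],
)

```text
time: 25.4
ee_pos: [0.5267, -0.2287, 0.3084]
eef_rot: [0.664, 0.748, 0.0, 0.0]
ft_force: [0.2, 1.7, -0.3]
width: 0.0006
grip_force: 0.0
```

>>> play_rows(
  series=[
    [0,0,0.01,0,0,0],
    [0,0,0.02,0,0,0],
    [0,0,0.02,0,0,0],
    [0,0,0.02,0,0,0],
  ],
)

```text
time: 25.8
ee_pos: [0.5266, -0.2287, 0.3048]
eef_rot: [0.664, 0.748, -0.0, -0.0]
ft_force: [-0.2, -0.9, 0.1]
width: 0.0003
grip_force: 0.0
```

>>> play_rows(
  series=[
    [0,0,0.007,0,0,0],
    [0,0,0.013,0,0,0],
    [0,0,0.013,0,0,0],
    [0,0,0.013,0,0,0],
  ],
)

```text
time: 26.2
ee_pos: [0.5267, -0.2286, 0.3037]
eef_rot: [0.664, 0.748, -0.0, 0.0]
ft_force: [-3.0, 1.6, 7.0]
width: 0.0008
grip_force: 3.6
```

>>> play_rows(
  series=[
    [0,0,0.004,0,0,0],
    [0,0,0.007,0,0,0],
    [0,0,0.007,0,0,0],
    [0,0,0.007,0,0,0],
  ],
)

```text
time: 26.6
ee_pos: [0.5267, -0.2286, 0.3037]
eef_rot: [0.664, 0.748, -0.0, 0.001]
ft_force: [-7.6, 3.2, 15.1]
width: 0.0001
grip_force: 8.0
```

>>> play_rows(
  series=[
    [0.002,-0.004,0.002,0,0,0],
    [0.002,-0.006,0.003,0,0,0],
    [0.002,-0.006,0.003,0,0,0],
    [0.002,-0.006,0.003,0,0,0],
  ],
)

```text
time: 27.0
ee_pos: [0.5263, -0.2285, 0.3036]
eef_rot: [0.664, 0.748, 0.0, 0.001]
ft_force: [-4.9, 1.7, 14.7]
width: 0.0002
grip_force: 8.0
```

>>> play_rows(
  series=[
    [0.003,-0.008,0.004,0,0,0],
    [0.003,-0.008,0.004,0,0,0],
    [0.003,-0.008,0.004,0,0,0],
    [0.003,-0.008,0.004,0,0,0],
  ],
)

```text
time: 27.4
ee_pos: [0.5257, -0.2283, 0.3036]
eef_rot: [0.664, 0.748, 0.001, 0.003]
ft_force: [1.4, 0.8, 16.3]
width: 0.0004
grip_force: 8.0
```

>>> play_rows(
  series=[
    [0,0,0,0,0,0],
    [0,0,0,0,0,0],
    [0,0,0,0,0,0],
    [0,0,0,0,0,0],
    [0,0,0,0,0,0],
  ],
)

```text
time: 27.9
ee_pos: [0.5257, -0.2283, 0.3037]
eef_rot: [0.664, 0.748, 0.001, 0.003]
ft_force: [0.7, 0.3, 15.9]
width: 0.0006
grip_force: 8.0
```

>>> play_rows(
  series=[
    [0,0,0,0,0,0],
    [0,0,0,0,0,0],
    [0,0,0,0,0,0],
    [0,0,0,0,0,0],
    [0,0,0,0,0,0],
  ],
)

```text
time: 28.4
ee_pos: [0.5257, -0.2283, 0.3036]
eef_rot: [0.664, 0.748, 0.001, 0.003]
ft_force: [-0.7, 2.1, 16.5]
width: 0.0006
grip_force: 8.0
```

>>> play_rows(
  series=[
    [0,0,0,0,0,0],
    [0,0,0,0,0,0],
    [0,0,0,0,0,0],
    [0,0,0,0,0,0],
    [0,0,0,0,0,0],
  ],
)

```text
time: 28.9
ee_pos: [0.5257, -0.2283, 0.3036]
eef_rot: [0.664, 0.748, 0.001, 0.003]
ft_force: [-0.1, 0.8, 15.8]
width: 0.0006
grip_force: 8.0
```

```bash
python3 - <<'E'
from h import *
s,v=bub('wrist',f='pics/w7.png')
for k,x in list(zip(s,v)): print(int(k),*x[1:],end='; ')
E
```

```text
-40 55 51; -39 56 54; -38 78 75; -37 99 96; -36 114 89; -35 137 76; -34 140 71; -33 141 72; -32 142 74; -31 141 74; -30 144 78; -29 144 79; -28 145 79; -27 146 81; -26 149 84; -25 144 80; -24 146 83; -23 148 85; -22 147 84; -21 148 85; -20 148 85; -19 150 88; -18 151 88; -17 151 88; -16 150 87; -15 136 83; -14 86 68; -13 95 70; -12 132 76; -11 139 81; -10 139 95; -9 140 130; -8 143 138; -7 144 140; -6 146 142; -5 146 140; -4 145 142; -3 146 142; -2 146 141; -1 145 142; 0 145 141; 1 146 142; 2 145 141; 3 144 140; 4 134 120; 5 148 88; 6 154 83; 7 129 74; 8 69 54; 9 112 65; 10 140 72; 11 151 82; 12 155 85; 13 153 84; 14 154 83; 15 152 79; 16 158 86; 17 157 87; 18 156 86; 19 155 84; 20 157 85; 21 155 83; 22 156 85; 23 155 86; 24 155 86; 25 157 87; 26 155 86; 27 157 88; 28 158 90; 29 157 87; 30 146 103; 31 153 146; 32 162 159; 33 165 161; 34 167 164; 35 168 166; 36 165 161; 37 170 168; 38 168 165; 39 168 166; 40 166 164;
```

View pics/w7.png

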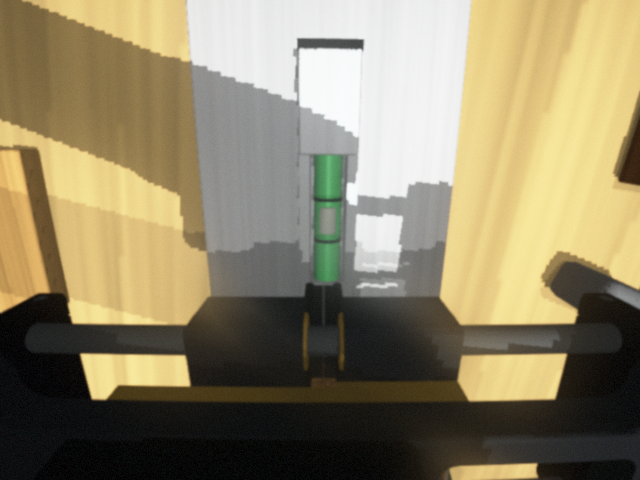

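While the fingertips push at a steady 16 N, the bubble at (327,220) stays midway between its rings at (327,198) and (327,240). I'm handing the job in.

```bash
python3 -c "
from bench import job; print(job.close_job())"
```

```text
the job is handed in; nothing more can be done
None
```

I handed the job in at about 29 s: the level lies vial up along the middle of the shelf, its bubble centred to within about 0.5 mm by the cameras, and the fingertips are still pressing it down with a steady 16 N.

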